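# Tighten the cartridge nut of a bath mixer, by hand and then with the spanner

### The arm

A 7-joint arm with a two-finger parallel gripper is mounted at the origin on the work surface. World frame = base frame: x ahead of the robot, y to its left, z up, the work surface at z = 0. Lengths are in mm, angles in rad, forces in N, time in s.
With the tool pointing down it reaches from about 400 to 875 mm from the base axis. Payload 4.4 kg.
Tool frame: the origin (TCP) lies between the finger pads; the fingertips stand 17 mm ahead of it and the grasp point (between the pads) lies 2 mm behind it; z points along the fingers, y is the line along which they close (so a half turn about z gives the same grasp; the last joint's range is limited). The gripper opens to 85 mm and grips with 20 to 120 N. Pads are 22 mm wide; open, the fingers measure 114 mm over their backs; the gripper's body (76 mm by 85 mm) begins 54 mm behind the grasp point. The pads swing forward as they close: fully open they stand 13 mm farther back than shut.
Start: joints at [1.202, 0.628, 0.038, 1.517, -0.027, 0.996, -0.02], TCP at [193.853, -620.434, 248.313] pointing down, gripper open.
Joint ranges: [-3.06, 3.06], [-0.37, 2.12], [-1.25, 1.32], [0.18, 2.47], [-1.1, 4.24], [0.23, 1.98], [-2.94, 2.94]. Speed limits (rad/s): [2.57, 2.57, 3.14, 3.14, 3.14, 3.14, 3.14].

### API

Orientations are given as [roll, pitch, yaw] about the fixed x, y, z axes, in that order (R = Rz(yaw) Ry(pitch) Rx(roll)).
In Python, from cell import sensors, get_image, ctrl gives the robot as it stands.
- The arm moves only by the tool send_rows, never from a script. Its argument "series" is a list of rows, each a list of 3 entries, a list of its own where there are three numbers: the finger opening in mm, from 0 to 85.4, then the shift along the world's x, y, z in units of 60 mm (1.0 is 60 mm), then the turn, a rotation vector about the world's x, y, z in units of 5 degrees (1.0 is 5 degrees). A call has 1 to 8 rows; each row shifts and turns the commanded pose from where the row before left it; what a row does not reach is not made up. A row lasts 1/8 s, in which the tool goes at most 62.5 mm and 10.7 degrees, less where a joint would pass 70% of its speed; a pose out of reach is approached as far as the arm can. A call is refused whole if a number of a shift passes 1 or a number of a turn 1, either way. A call with a gripper value outside its range is refused whole. The fingers move at their own pace and stop on an object; the grip force is fixed at half the most. Time passes only in rows, so rows that do not move let the fingers close. It gives the time, the measured TCP pose, the force, the opening and the grip force at its end, in the units of the state.
- sensors.read_state(): the state, without advancing time (a new reading comes with each control period).
- get_image(name): name is "scene" or "top"; returns a dict with "img" (400x640x3 uint8, red, green, blue), "depth" (400x640 float32, mm along the optical axis (not along the pixel's ray), 0 where there is no reading), "vfov" (degrees; the focal length in pixels is half the picture's height over the tangent of half this angle, whatever the lens; pixels are square), "cx", "cy" (the principal point, pixels), "world_to_cam" (4x4, takes a point from world to camera coordinates). Camera axes: x right, y down, z forward; pixel columns grow to the right and rows downward; lengths in mm; the calibration is good to about 2 mm. A picture is of the moment at which its call begins.
- ctrl.finish_job(): hands the job in; it is judged then, once.
The state is a dict: "clock": time; "qpos": joint angles; "qd": joint speeds; "tau": joint torques, N m; "eef_pos": TCP position; "tool_rot": TCP orientation; "force": force on the tool from outside, world axes, zero at the start; "torque": the same for the moment, N m; "width": finger opening in mm; "gripper_force": force on a finger pad.
Only numpy, scipy, OpenCV 4.12 (cv2) and the standard library are available. Lean on these libraries where they do the work, as an engineer would, in place of code of your own. Each camera call takes 0.05 s, during which the arm holds its last target. There are 200 camera calls.

### The job

Refit the bath mixer: first turn the brass hex nut clockwise with the fingers alone until its black line meets the yellow mark (hand-tight), then fit the open-ended spanner on the nut and turn it on with the spanner only until the black line meets the red mark and no further. Finally lay the spanner flat on the black rubber mat again, its whole length on the mat, and leave the loose lever, the old cartridge and the grease jar where they are.

Things in the scene. Friction and masses are not known exactly. Their poses are not given: they have to be found in the camera images.
- mixer: Fixed chrome bath mixer on the deck: round body (112 mm foot, 86 mm body) under a dark round flange, 100 mm diameter, its flat top 60 mm above the deck. Origin: on the deck, on the body's vertical axis, which is the nut's axis too; z up; x along the horizontal spout (28 mm thick, reaching 174 mm from the axis, its top 46 mm above the deck, lower than the flange).
- yellow_mark (a point): Middle of the yellow mark (hand-tight): a radial line 6 mm wide on the flange's top, from 28 mm radius to the rim, straight along the mixer's x axis. The point is 38 mm from the nut's axis.
- red_mark (a point): Middle of the red mark (tight): a like line, 0.8 rad clockwise from the yellow one seen from above, 38 mm from the nut's axis.
- nut (a joint): Angle (rad) of the brass hex nut about the mixer's vertical axis; grows as it turns clockwise seen from above (tightening). It stays where left: friction about 0.3 N m, no spring, no axial travel. Its black line points (1.6 minus this value) anticlockwise from the mixer's x axis: at 1.6 it meets the yellow mark, at 2.4 the red. Starts between 0 and 0.6; thread ends at 3.0.
- nut_top (a point): Centre of the nut's top face, 84 mm above the deck. Hexagon 40 mm across flats, 46 mm over corners, 24 mm high, from the flange (60 mm above the deck) up; a brass stem, 11 mm diameter, rises through it to 106 mm. The point's x axis points along the black line, which runs out to the middle of a flat; z up.
- spanner: Loose steel open-ended spanner, blue grip, 186 mm long, 12 mm thick, about 0.26 kg, lying on the mat. Origin: centre of the jaw opening, underside. x points out of the jaw; the straight handle runs along -x, 40 to 165 mm behind the origin, 22 mm wide; z up. Parallel jaw faces 43 mm apart, x from -16 to +21 mm; jaw 25 mm deep behind the origin; head 71 mm wide.
- spanner_end (a point): End of the spanner's handle, underside, 165 mm behind its origin. The spanner goes over the nut from above or from the side with its x axis along two of the nut's flats; centred on the nut it lies on the flange, with about 0.13 rad of play either way.
- mat: Fixed black rubber mat 250 mm (x) by 150 mm (y), 4 mm thick, on the deck. Origin: centre of its underside.
- lever: Bystander: the mixer's chrome lever, taken off, 115 mm long, 26 mm high; origin under its round end.
- cartridge: Bystander: old white cartridge, 38 mm diameter, 50 mm high, standing.
- grease: Bystander: small white jar with yellow lid, 48 mm diameter, 42 mm high.
Things that resemble listed ones, but are neither listed nor needed, are in the scene too. Leave any pink or purple look-alike of the spanner alone.

How it is judged:
By the outcome, as a careful person would: the job done as asked, in the order asked, and still so for the second after the job is handed in, with the robot touching nothing.
It also fails if it takes over 72 s, if anything falls off the work surface, if the arm or the gripper's body presses on something with over 40 N, if the wrist force passes 120 N, or if a joint passes its speed limit or range.

## Working session

There is one attempt and no reset: what is moved stays moved. The work goes in short steps, Python scripts to look and compute and a tool call to move; the robot and the scene stay as the last step left them, time stands still between calls to the robot, and variables do not carry over. Pictures are saved under pics/ and viewed, at most 10 in all, crops included, and the job is handed in when it is done.

Besides the shell and the picture viewer there is one more tool, called by a JSON object that holds its "api" and its "payload", one argument or row to a line. send_rows: Moves the arm, as the interface text tells. Its arguments: {"type":"object","properties":{"series":{"type":"array"}},"required":["series"]}

```bash
ls; mkdir -p pics; cat > h.py <<'E'
import numpy as np, cv2
from cell import sensors, get_image, ctrl
def grab(n):
    d=get_image(n); h=d["img"].shape[0]; d["f"]=h/2/np.tan(np.radians(d["vfov"])/2); return d
def p2w(d,u,v,depth=None):
    z=d["depth"][int(round(v)),int(round(u))] if depth is None else depth
    c=np.array([(u-d["cx"])*z/d["f"],(v-d["cy"])*z/d["f"],z,1.0])
    return (np.linalg.inv(d["world_to_cam"])@c)[:3]
def ray_z(d,u,v,z):
    T=np.linalg.inv(d["world_to_cam"]); o=T[:3,3]; r=T[:3,:3]@np.array([(u-d["cx"])/d["f"],(v-d["cy"])/d["f"],1]); return o+r*(z-o[2])/r[2]
def cloud(d):
    v,u=np.mgrid[:400,:640]; z=d["depth"]; c=np.stack([(u-d["cx"])*z/d["f"],(v-d["cy"])*z/d["f"],z,np.ones_like(z)],-1)
    return (c@np.linalg.inv(d["world_to_cam"]).T)[...,:3]
def w2p(d,p):
    c=d["world_to_cam"]@np.append(p,1); return c[:2]/c[2]*d["f"]+[d["cx"],d["cy"]]
def save(d,name,box=None,s=1):
    im=d["img"][...,::-1]
    if box: im=im[box[1]:box[3],box[0]:box[2]]
    cv2.imwrite("pics/"+name+".png",cv2.resize(im,None,fx=s,fy=s,interpolation=cv2.INTER_CUBIC))
E
python3 - <<'E'
from h import *
for n in("top","scene"):
    d=grab(n); save(d,n+"0"); print(n,d["f"],d["cx"],d["cy"],np.linalg.inv(d["world_to_cam"]).round(2).tolist())
print(sensors.read_state())
E
```

```text
pics
top 387.82239424431623 318.07959425268575 195.50150793642987 [[0.01, -0.99, 0.13, 382.33], [-1.0, -0.01, 0.0, 121.83], [0.0, -0.13, -0.99, 1144.43], [0.0, 0.0, 0.0, 1.0]]
scene 385.46368440632955 315.14898200758955 199.51879162202334 [[-0.85, 0.37, -0.36, 883.94], [0.52, 0.6, -0.61, 692.13], [-0.01, -0.71, -0.71, 745.84], [0.0, 0.0, 0.0, 1.0]]
{'clock': 0.1, 'qpos': array([ 1.20221265,  0.62924335,  0.03844697,  1.51828767, -0.02697874,
        0.99631092, -0.01999031]), 'qd': array([-0.00074606, -0.00262341, -0.00062371, -0.00221108, -0.00199078,
        0.00077139,  0.00123901]), 'tau': array([ 3.83805906e-03, -5.64533472e+01,  1.23053268e+00, -1.93972671e+01,
        1.12942103e-02,  5.47875243e-03, -1.72653273e-05]), 'eef_pos': array([ 193.67565786, -619.90495058,  247.48144868]), 'tool_rot': array([-3.13986180e+00,  3.66137417e-05,  3.02802728e-01]), 'force': array([0.09635831, 0.97141002, 0.15483387]), 'torque': array([-0.02009853,  0.02919151, -0.00916323]), 'gripper_force': 0.0, 'width': 85.2068647345529}
```

View pics/top0.png

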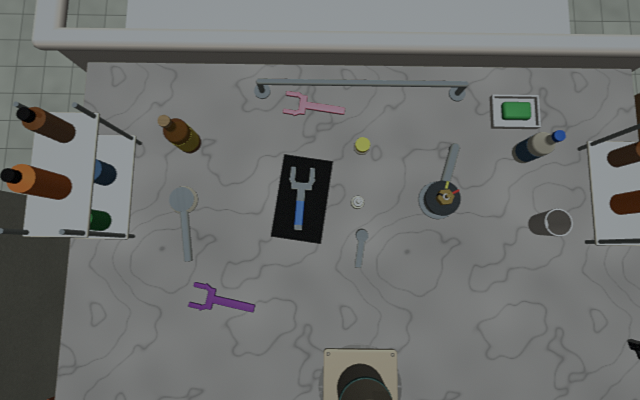

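View pics/scene0.png

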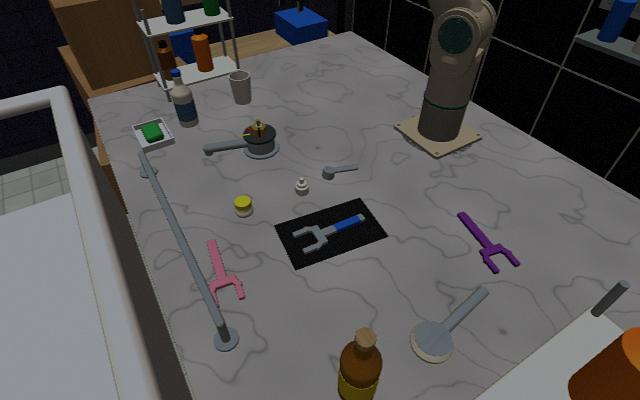

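The real spanner is the grey one with the blue grip on the black mat, at top (301,197). Its look-alikes are pink at (313,104) and purple at (222,298), and the brush at (185,222) is also not it. The mixer with its nut is at (441,197), spout up towards (452,150). Next I measure it and check with one crop.

```bash
python3 - <<'E'
from h import *
d=grab("top"); W=cloud(d); hsv=cv2.cvtColor(d["img"],cv2.COLOR_RGB2HSV).astype(int); z=W[...,2]
a=d["img"][150:225,410:470]; b=d["img"][150:245,265:335]
A=cv2.resize(a,(480,600),interpolation=cv2.INTER_CUBIC); B=cv2.resize(b,(320,434),interpolation=cv2.INTER_CUBIC)
o=np.zeros((600,800,3),np.uint8); o[:600,:480]=A; o[:434,480:]=B
cv2.imwrite("pics/crop1.png",o[...,::-1])
def box(u0,v0,u1,v1):
    m=np.zeros((400,640),bool); m[v0:v1,u0:u1]=1; return m
bx=box(410,130,475,225)
fl=bx&(z>54)&(z<66); print("flange n",fl.sum(), W[fl].mean(0))
(c,r)=cv2.minEnclosingCircle(np.argwhere(fl)[:,::-1].astype(np.float32)); print("flange circ",c,r,ray_z(d,*c,60))
nt=bx&(z>76)&(z<92); print("nut",nt.sum(),W[nt].mean(0)); st=bx&(z>95); print("stem",st.sum(),W[st].mean(0))
H,S,V=hsv[...,0],hsv[...,1],hsv[...,2]
for n,m in(("yel",(H>22)&(H<35)&(S>120)&fl),("red",((H<8)|(H>172))&(S>120)&fl)):
    p=np.argwhere(m); print(n,len(p), np.mean([ray_z(d,u,v,60) for v,u in p],0) if len(p) else 0)
sp=box(400,130,475,225)&(z>25)&(z<52)
q=W[sp]; print("spout",sp.sum()); 
sb=box(265,150,335,245)
s=sb&((V>100)|((H>95)&(H<125)&(S>120)&(V>60)))
q=np.array([ray_z(d,u,v,16)[:2] for v,u in np.argwhere(s)]); print("spanner",len(q),q.mean(0),cv2.minAreaRect(q.astype(np.float32)))
blue=sb&(H>95)&(H<125)&(S>120)&(V>60); q=np.array([ray_z(d,u,v,16)[:2] for v,u in np.argwhere(blue)]);print("blue",cv2.minAreaRect(q.astype(np.float32)),z[blue].mean())
m=(box(255,140,345,255))&(V<45); q=np.array([ray_z(d,u,v,4)[:2] for v,u in np.argwhere(m)]);print("mat",cv2.minAreaRect(q.astype(np.float32)))
E
```

```text
flange n 762 [ 525.59398799 -228.31751987   60.28093124]
flange circ (442.743896484375, 197.7822265625) 18.027807235717773 [ 526.33273944 -229.68820581   60.        ]
nut 177 [ 526.43573804 -229.21436476   84.23301626]
stem 51 [433.45911107  -2.22410356 777.28120671]
yel 18 [ 564.43840817 -241.48807706   60.        ]
red 16 [ 545.04979862 -265.08284256   60.        ]
spout 391
spanner 2923 [537.48857477 186.58528053] ((531.3555908203125, 177.31980895996094), (278.2674255371094, 205.7982177734375), 0.7433534860610962)
blue ((483.5512390136719, 177.65182495117188), (24.254587173461914, 69.07938385009766), 86.4316635131836) 26.644106501562167
mat ((527.8408203125, 170.53585815429688), (146.2649688720703, 247.14366149902344), 82.29875183105469)
```

View pics/crop1.png

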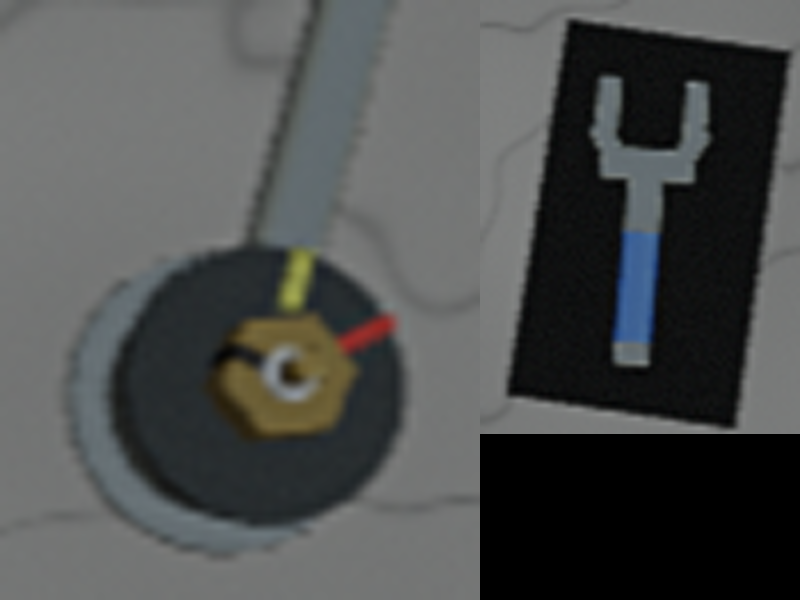

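The crop confirms the blue-gripped grey spanner on the mat, jaw pointing +x. The nut's black line is on the left of the nut at crop (225,352), well anticlockwise of yellow at (295,280) and red at (370,332). One refinement of the angles, then I move.

```bash
cat >> h.py <<'E'
def nutlook(d,C,r0=9,r1=19,z=84,verbose=1):
    # black line angle on the nut top: darkest direction in polar resampling
    g=cv2.cvtColor(d["img"],cv2.COLOR_RGB2GRAY).astype(np.float32)
    th=np.radians(np.arange(-180,180,1.0)); rr=np.arange(r0,r1,1.0)
    P=np.array([[w2p(d,[C[0]+r*np.cos(t),C[1]+r*np.sin(t),z]) for t in th] for r in rr]).astype(np.float32)
    pol=cv2.remap(g,P[...,0],P[...,1],cv2.INTER_LINEAR); s=pol.mean(0)
    s=cv2.GaussianBlur(np.r_[s,s,s][None],(1,1),0)[0,360:720]
    i=s.argmin(); w=np.arange(i-15,i+16); v=np.clip(np.median(s)*.75-s[w%360],0,None)
    return np.degrees(th[0])+ (w*v).sum()/v.sum(), s[i], np.median(s)
def marks(d,C):
    hsv=cv2.cvtColor(d["img"],cv2.COLOR_RGB2HSV).astype(int);H,S,V=hsv[...,0],hsv[...,1],hsv[...,2]; out=[]
    v,u=np.mgrid[:400,:640]; c=w2p(d,[*C,60]); near=np.hypot(u-c[0],v-c[1])<24
    for m in((H>25)&(H<35)&(S>90),((H<6)|(H>174))&(S>120)):
        q=np.array([ray_z(d,b,a,60)[:2]-C for a,b in np.argwhere(m&near)]).reshape(-1,2)
        q=q[(np.hypot(*q.T)>29)&(np.hypot(*q.T)<50)]; out.append((len(q),np.degrees(np.arctan2(*q.sum(0)[::-1])) if len(q) else None, np.hypot(*q.mean(0)) if len(q) else None))
    return out
E
python3 - <<'E'
from h import *
for n in("top","scene"):
    d=grab(n); W=cloud(d); z=W[...,2]; near=np.hypot(W[...,0]-526,W[...,1]+229)<75
    for lo,hi,zz in((57,63,60),(80,88,84)):
        m=near&(z>lo)&(z<hi); q=W[m][:,:2].astype(np.float32); print(n,lo,len(q),np.round(cv2.minEnclosingCircle(q)[0],1),(q.max(0)+q.min(0))/2)
    m=near&(z>95); print("stem",W[m].mean(0),z[m].max())
    m=(np.hypot(W[...,0]-526,W[...,1]+229)<180)&(np.hypot(W[...,0]-526,W[...,1]+229)>62)&(z>28)&(z<52)&(W[...,0]>540); q=W[m][:,:2]
    l=cv2.fitLine(q.astype(np.float32),cv2.DIST_HUBER,0,.01,.01).ravel(); print("spout",m.sum(),np.degrees(np.arctan2(l[1],l[0])),"offset",np.cross(l[:2],np.array([526,-229])-l[2:]))
    for C in([526,-229],[527,-230]): print(nutlook(d,np.array(C)),marks(d,np.array(C)))
    hsv=cv2.cvtColor(d["img"],cv2.COLOR_RGB2HSV).astype(int);H,S,V=hsv[...,0],hsv[...,1],hsv[...,2]
    P=W.copy(); inm=(abs(P[...,0]-528)<115)&(abs(P[...,1]-171)<60); s=inm&((V>80)|((H>95)&(H<125)&(S>120)))&(z>5)
    q=np.array([ray_z(d,u,v,16)[:2] for v,u in np.argwhere(s)]); 
    h=q[(q[:,0]<540)]; h=h[abs(h[:,1]-177)<30]; l=cv2.fitLine(h[h[:,0]<520].astype(np.float32),cv2.DIST_HUBER,0,.01,.01).ravel(); ax=l[:2]*np.sign(l[0])
    print("handle ang",np.degrees(np.arctan2(ax[1],ax[0])),"pt",l[2:],"extent",(q-l[2:])@ax@np.eye(1) if 0 else (((q-l[2:])@ax).min(),((q-l[2:])@ax).max()),"y",(np.cross(ax,q-l[2:])).min(),(np.cross(ax,q-l[2:])).max(), "z",np.percentile(z[s],[5,50,95]))
E
```

```text
top 57 651 [ 527.  -231.2] [ 526.1673  -230.14958]
top 80 157 [ 527.1 -231.3] [ 527.06525 -231.40616]
stem [ 526.65526189 -229.2415312   105.79540742] 110.5755861611508
spout 356 -18.279062 offset -4.278922409706865
(np.float64(59.67154432330278), np.float32(43.816505), np.float32(94.66431)) [(22, np.float64(-18.013600556942812), np.float64(39.45575581310092)), (14, np.float64(-62.49347441230754), np.float64(40.46824650876578))]
(np.float64(64.63719127052138), np.float32(46.72793), np.float32(95.8855)) [(22, np.float64(-17.05829554706327), np.float64(39.1616113147545)), (15, np.float64(-63.11448846587549), np.float64(39.76782511060239))]
handle ang -3.9677258 pt [476.33566 177.05774] extent (np.float64(-41.6607511015171), np.float64(142.33049735894917)) y -35.39027039011445 37.09892667121579 z [ 7.82978732 16.21573205 19.59150379]
scene 57 326 [ 526.8 -228.2] [ 526.5009  -228.49136]
scene 80 100 [ 527.7 -228.6] [ 526.5303  -228.04068]
stem [ 527.15863439 -226.42545429  103.46293379] 109.20783331786959
spout 309 -17.897766 offset -10.67472934522084
(np.float64(60.32200855962816), np.f
[... 192 characters left out ...]
.82248988947092), np.float32(16.650782), np.float32(84.510544)) [(14, np.float64(-21.634628298138196), np.float64(39.523307920971156)), (7, np.float64(-65.88717556900126), np.float64(41.71748354028631))]
handle ang -2.811588 pt [479.20078 181.09778] extent (np.float64(-53.35071460091652), np.float64(157.74258250275471)) y -62.33777906208112 62.45767835006405 z [ 7.40323325 16.73464888 19.08478385]<stdin>:8: DeprecationWarning: Arrays of 2-dimensional vectors are deprecated. Use arrays of 3-dimensional vectors instead. (deprecated in NumPy 2.0)
<stdin>:14: DeprecationWarning: Arrays of 2-dimensional vectors are deprecated. Use arrays of 3-dimensional vectors instead. (deprecated in NumPy 2.0)
```

{"api": "send_rows", "payload": {
  "series": [
    [85,[0.65,0.75,0],[0,0,0.4]],
    [85,[0.65,0.75,0],[0,0,0.4]],
    [85,[0.65,0.75,0],[0,0,0.4]],
    [85,[0.65,0.75,0],[0,0,0.4]],
    [85,[0.65,0.75,0],[0,0,0.4]],
    [85,[0.65,0.75,0],[0,0,0.4]],
    [85,[0.65,0.75,-0.6],[0,0,0.4]],
    [85,[0.35,0.5,-0.6],[0,0,0.35]]
  ]
}}

```text
clock: 1.25
eef_pos: [486.5, -277.7, 179.9]
tool_rot: [3.14, -0.002, 0.581]
force: [1.1, 0.3, -0.8]
width: 85.0
gripper_force: 0.0
```

{"api": "send_rows", "payload": {
  "series": [
    [85,[0.35,0.4,-0.3],[0,0,0]],
    [85,[0.31,0.38,-0.3],[0,0,0]],
    [85,[0,0,-0.3],[0,0,0]],
    [85,[0,0,-0.3],[0,0,0]],
    [85,[0,0,0],[0,0,0]]
  ]
}}

```text
clock: 1.88
eef_pos: [522.5, -232.7, 106.8]
tool_rot: [-3.139, 0.002, 0.578]
force: [-0.2, 0.4, 0.5]
width: 84.5
gripper_force: 0.0
```

```bash
python3 - <<'E'
from h import *
d=grab("top"); e=grab("scene"); s=sensors.read_state(); print(s["eef_pos"],s["tool_rot"],s["force"])
a=cv2.resize(d["img"][140:250,390:500],(400,400)); b=cv2.resize(e["img"][60:170,200:310],(400,400),interpolation=cv2.INTER_CUBIC)
cv2.imwrite("pics/pre.png",np.hstack([a,b])[...,::-1])
E
```

```text
[ 523.66150499 -233.42584387  108.29284941] [ 3.14130318e+00 -1.76977440e-04  5.77446125e-01] [-0.11734074 -0.11815091  0.41972024]
```

View pics/pre.png

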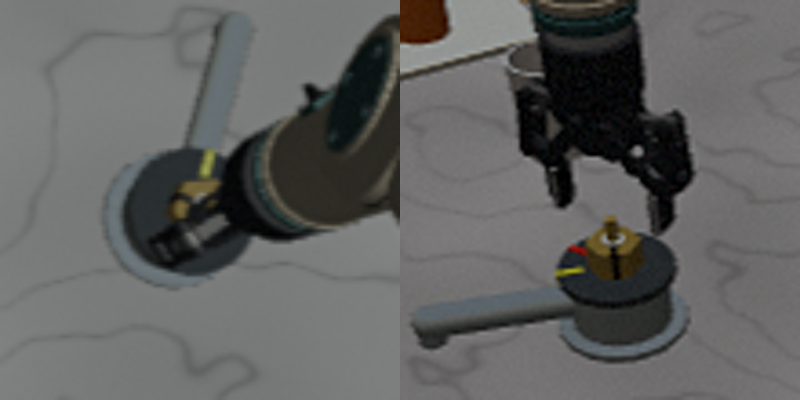

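The gripper straddles the nut: top crop nut at (190,200), scene crop nut at (613,250) with its black line facing the camera. Next: descend and close.

{"api": "send_rows", "payload": {
  "series": [
    [85,[0.06,0.06,-0.2],[0,0,0]],
    [85,[0,0,-0.2],[0,0,0]],
    [85,[0,0,-0.1],[0,0,0]],
    [60,[0,0,0],[0,0,0]],
    [38,[0,0,0],[0,0,0]],
    [30,[0,0,0],[0,0,0]],
    [30,[0,0,0],[0,0,0]],
    [30,[0,0,0],[0,0,0]]
  ]
}}

```text
clock: 2.98
eef_pos: [527.1, -229.5, 78.7]
tool_rot: [3.141, -0.0, 0.578]
force: [-2.4, 1.4, 6.1]
width: 39.4
gripper_force: 60.9
```

```bash
python3 - <<'E'
from h import *
s=sensors.read_state(); print(s["eef_pos"],s["tool_rot"],s["force"],s["torque"],s["width"],s["gripper_force"])
d=grab("scene"); print(nutlook(d,np.array([526.7,-229.6])))
E
```

```text
[ 527.07992288 -229.54540842   78.65747414] [ 3.14138378e+00 -1.38301777e-04  5.78172441e-01] [-2.44609705  1.35495405  6.089273  ] [0.21844166 0.39781653 0.19228646] 39.44413933096057 60.85867105051875
(np.float64(63.7884321582639), np.float32(12.457911), np.float32(70.7773))
```

{"api": "send_rows", "payload": {
  "series": [
    [30,[0,0,0],[0,0,-0.5]],
    [30,[0,0,0],[0,0,-1]],
    [30,[0,0,0],[0,0,-1]],
    [30,[0,0,0],[0,0,-1]],
    [30,[0,0,0],[0,0,-1]],
    [30,[0,0,0],[0,0,-1]],
    [30,[0,0,0],[0,0,-1]],
    [30,[0,0,0],[0,0,-1]]
  ]
}}

```text
clock: 4.03
eef_pos: [527.1, -229.4, 78.7]
tool_rot: [-3.141, -0.0, -0.079]
force: [-2.0, 1.0, 6.0]
width: 39.3
gripper_force: 61.6
```

{"api": "send_rows", "payload": {
  "series": [
    [30,[0,0,0],[0,0,-1]],
    [30,[0,0,0],[0,0,-1]],
    [30,[0,0,0],[0,0,-1]],
    [30,[0,0,0],[0,0,-1]],
    [30,[0,0,0],[0,0,-1]],
    [30,[0,0,0],[0,0,-1]],
    [30,[0,0,0],[0,0,-0.5]],
    [30,[0,0,0],[0,0,0]]
  ]
}}

```text
clock: 5.03
eef_pos: [527.2, -229.2, 78.7]
tool_rot: [-3.141, 0.0, -0.644]
force: [-0.6, 1.6, 7.4]
width: 39.1
gripper_force: 59.8
```

```bash
python3 - <<'E'
from h import *
s=sensors.read_state(); print(s["eef_pos"],np.degrees(s["tool_rot"]),s["force"],s["torque"],s["width"],s["gripper_force"])
C=np.array([526.8,-229.6])
for n in("top","scene"):
    d=grab(n); print(nutlook(d,C),marks(d,C))
    c=w2p(d,[*C,84]).astype(int); im=d["img"][c[1]-30:c[1]+30,c[0]-30:c[0]+30]; cv2.imwrite(f"pics/{n}_t.png",cv2.resize(im,(400,400),interpolation=cv2.INTER_CUBIC)[...,::-1])
a=[cv2.imread(f"pics/{n}_t.png") for n in("top","scene")]; cv2.imwrite("pics/turn1.png",np.hstack(a))
E
```

```text
[ 527.15009417 -229.17963086   78.67007703] [-1.79966098e+02  5.10174364e-03 -3.69070772e+01] [-0.6212584   1.58845449  7.36466396] [ 0.39567263  0.34013286 -0.00140548] 39.1486305885667 59.849848905578256
(np.float64(-94.11746953356226), np.float32(4.712012), np.float32(17.885742)) [(0, None, None), (0, None, None)]
(np.float64(-99.06658039186226), np.float32(3.8732421), np.float32(30.3625)) [(15, np.float64(-24.47046436626084), np.float64(38.60565220964529)), (10, np.float64(-65.13959700462892), np.float64(39.344632976893635))]
```

View pics/turn1.png

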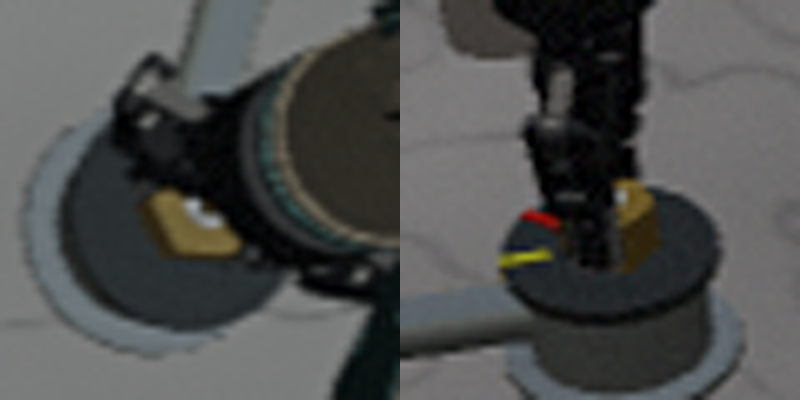

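The top crop (190,225) shows the pads on the nut. The scene crop shows yellow at (525,258) and red at (540,218), with the line hidden by the finger. About 11° remain; I'll turn 10°, release and look.

{"api": "send_rows", "payload": {
  "series": [
    [30,[0,0,0],[0,0,-0.7]],
    [30,[0,0,0],[0,0,-0.7]],
    [30,[0,0,0],[0,0,-0.6]],
    [30,[0,0,0],[0,0,0]],
    [50,[0,0,0],[0,0,0]],
    [85,[0,0,0],[0,0,0]],
    [85,[0,0,0.5],[0,0,0]],
    [85,[-0.5,0,1],[0,0,0]]
  ]
}}

```text
clock: 6.12
eef_pos: [499.7, -228.9, 163.1]
tool_rot: [3.141, 0.002, -0.816]
force: [0.2, 0.7, 0.2]
width: 85.4
gripper_force: 0.0
```

{"api": "send_rows", "payload": {
  "series": [
    [85,[-1,0.2,0.5],[0,0,0]],
    [85,[-1,0.2,0],[0,0,0]],
    [85,[-0.5,0.2,0],[0,0,0]]
  ]
}}

```text
clock: 6.5
eef_pos: [350.9, -194.0, 191.8]
tool_rot: [-3.141, 0.001, -0.821]
force: [0.3, -0.5, 0.3]
width: 85.2
gripper_force: 0.0
```

```bash
python3 - <<'E'
from h import *
s=sensors.read_state(); print(s["eef_pos"],np.degrees(s["tool_rot"]))
for C in([526.8,-229.6],[527.1,-229.3],[526.5,-230.2]):
  C=np.array(C)
  for n in("top","scene"):
    d=grab(n); print(n,nutlook(d,C),marks(d,C))
    c=w2p(d,[*C,84]).astype(int); im=d["img"][c[1]-26:c[1]+26,c[0]-26:c[0]+26]; cv2.imwrite(f"pics/{n}_t.png",cv2.resize(im,(400,400),interpolation=cv2.INTER_CUBIC)[...,::-1])
a=[cv2.imread(f"pics/{n}_t.png") for n in("top","scene")]; cv2.imwrite("pics/turn2.png",np.hstack(a))
E
```

```text
[ 350.94549151 -194.03861983  191.84070967] [-1.79987101e+02  4.89186534e-02 -4.70300272e+01]
top (np.float64(-16.98440862432247), np.float32(55.422657), np.float32(100.43892)) [(23, np.float64(-17.80767555547157), np.float64(39.469569515145956)), (14, np.float64(-63.36702332876035), np.float64(40.85491221501885))]
scene (np.float64(-20.038672278414765), np.float32(28.97041), np.float32(83.17598)) [(15, np.float64(-21.340334233591662), np.float64(40.48034095607214)), (10, np.float64(-65.13959700462892), np.float64(39.344632976893635))]
top (np.float64(-18.203236526890663), np.float32(54.135742), np.float32(99.74575)) [(24, np.float64(-18.077332994619166), np.float64(39.277177285047095)), (14, np.float64(-63.929849623080415), np.float64(40.99057670643295))]
scene (np.float64(-21.91859608029702), np.float32(28.980469), np.float32(83.39722)) [(14, np.float64(-22.62711231070924), np.float64(39.694388146522876)), (10, np.float64(-65.71749133866741), np.float64(39.49271954437317))]
top (np.float64(-14.652364971706021), np.float32(55.874023), np.float32(100.00952)) [(23, np.float64(-16.84780926549881), np.float64(39.57725602435272)), (14, np.float64(-62.60629833030005), np.float64(40.456622332800244))]
scene (np.float64(-18.28828464165656), np.float32(29.345606), np.float32(84.03023)) [(14, np.float64(-21.103155705525786), np.float64(39.9160647918962)), (9, np.float64(-64.97832558789634), np.float64(39.5938024125031))]
```

View pics/turn2.png

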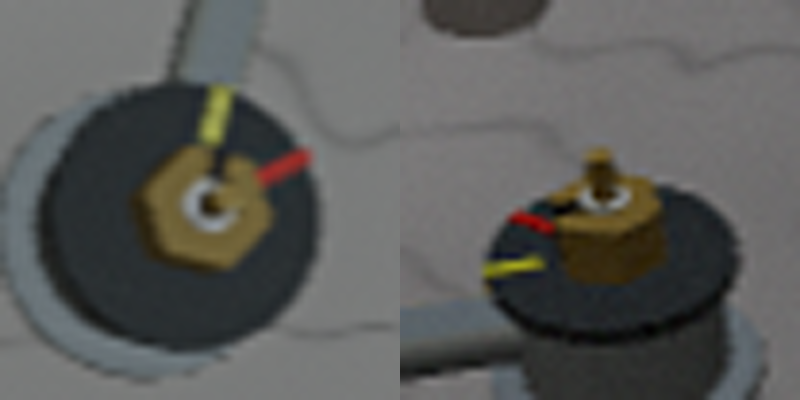

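The top crop shows the black line (218,155) continuing the yellow mark (217,115) to within about 1°, so the nut is hand-tight at about 1.59. Now the spanner.

{"api": "send_rows", "payload": {
  "series": [
    [85,[0.35,0.78,0],[0,0,1]],
    [85,[0.35,0.78,0],[0,0,1]],
    [85,[0.35,0.78,0],[0,0,1]],
    [85,[0.35,0.78,0],[0,0,1]],
    [85,[0.35,0.78,0],[0,0,1]],
    [85,[0.35,0.78,0],[0,0,1]],
    [85,[0.35,0.78,-0.5],[0,0,1]],
    [85,[0.35,0.7,-0.7],[0,0,1]]
  ]
}}

```text
clock: 7.8
eef_pos: [524.7, 177.8, 119.3]
tool_rot: [-3.139, -0.004, -0.116]
force: [1.2, 0.8, -0.2]
width: 85.1
gripper_force: 0.0
```

{"api": "send_rows", "payload": {
  "series": [
    [85,[0.06,0,-0.3],[0,0,0.6]],
    [85,[0,0,-0.3],[0,0,0]],
    [85,[0,0,0],[0,0,0]]
  ]
}}

```text
clock: 8.18
eef_pos: [525.3, 174.7, 81.9]
tool_rot: [3.14, 0.002, -0.068]
force: [-0.0, 0.2, -0.3]
width: 84.9
gripper_force: 0.0
```

```bash
python3 - <<'E'
from h import *
s=sensors.read_state(); print(s["eef_pos"],np.degrees(s["tool_rot"]))
e=grab("scene"); d=grab("top")
a=cv2.resize(d["img"][140:250,250:360],(400,400)); b=cv2.resize(e["img"][170:290,270:390],(400,400),interpolation=cv2.INTER_CUBIC)
cv2.imwrite("pics/pre2.png",np.hstack([a,b])[...,::-1])
E
```

```text
[525.29881063 174.70801636  81.93299925] [ 1.79928074e+02  1.40104577e-01 -3.88749117e+00]
```

View pics/pre2.png

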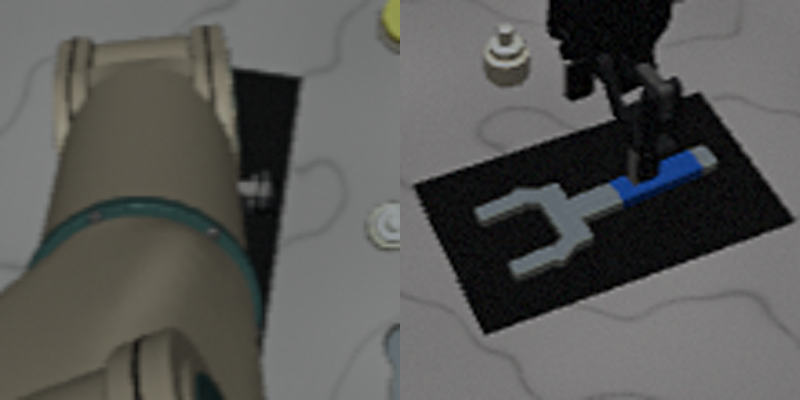

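The scene crop shows the fingers above the handle near the front of the blue grip (640,170). The top view is blocked by the arm. Descend and grip.

{"api": "send_rows", "payload": {
  "series": [
    [85,[-0.03,-0.01,-0.4],[0,0,0]],
    [85,[0,0,-0.4],[0,0,0]],
    [60,[0,0,-0.2],[0,0,0]],
    [40,[0,0,0],[0,0,0]],
    [15,[0,0,0],[0,0,0]],
    [10,[0,0,0],[0,0,0]],
    [10,[0,0,0],[0,0,0]],
    [10,[0,0,0],[0,0,0]]
  ]
}}

```text
clock: 9.28
eef_pos: [524.6, 174.4, 25.0]
tool_rot: [-3.141, -0.002, -0.068]
force: [0.3, 0.2, 5.7]
width: 20.3
gripper_force: 59.5
```

```bash
python3 - <<'E'
from h import *
s=sensors.read_state(); print(s["eef_pos"],np.degrees(s["tool_rot"]),s["force"],s["torque"],s["width"],s["gripper_force"])
E
```

```text
[524.62080085 174.36492468  24.99381118] [-1.79945690e+02 -1.18493436e-01 -3.89719849e+00] [0.27644451 0.21050745 5.68279497] [0.00791646 0.10681639 0.03787854] 20.263191194684175 59.51361358165741
```

{"api": "send_rows", "payload": {
  "series": [
    [10,[0,0,0.3],[0,0,0]],
    [10,[0,0,0.6],[0,0,0]],
    [10,[0,-0.2,0.7],[0,0,0]],
    [10,[0,-0.4,0.5],[0,0,0]],
    [10,[-0.2,-0.6,0],[0,0,0.5]],
    [10,[-0.2,-0.8,0],[0,0,0.5]],
    [10,[-0.2,-0.8,0],[0,0,0.5]],
    [10,[-0.2,-0.8,0],[0,0,0.5]]
  ]
}}

```text
clock: 10.28
eef_pos: [475.2, -43.4, 150.7]
tool_rot: [3.141, -0.001, 0.108]
force: [0.3, -0.2, -1.7]
width: 20.1
gripper_force: 59.1
```

{"api": "send_rows", "payload": {
  "series": [
    [10,[-0.3,-0.8,0],[0,0,0.5]],
    [10,[-0.3,-0.8,0],[0,0,0.5]],
    [10,[-0.3,-0.8,0],[0,0,0.4]],
    [10,[-0.3,-0.6,0],[0,0,0]],
    [10,[-0.1,-0.4,0],[0,0,0]],
    [10,[0,-0.2,-0.4],[0,0,0]],
    [10,[0,0,-0.4],[0,0,0]],
    [10,[0,0,0],[0,0,0]]
  ]
}}

```text
clock: 11.28
eef_pos: [396.5, -257.5, 101.3]
tool_rot: [-3.14, 0.002, 0.228]
force: [0.2, 0.5, -2.1]
width: 20.0
gripper_force: 59.2
```

```bash
cat >> h.py <<'E'
def spanner(d,zlo,zhi,C,zt,box):
    W=cloud(d); z=W[...,2]; hsv=cv2.cvtColor(d["img"],cv2.COLOR_RGB2HSV).astype(int)
    m=(z>zlo)&(z<zhi)&(W[...,0]>box[0])&(W[...,0]<box[1])&(W[...,1]>box[2])&(W[...,1]<box[3])
    return m,W
E
python3 - <<'E'
from h import *
s=sensors.read_state(); p=s["eef_pos"]; print(p,np.degrees(s["tool_rot"]),s["force"],s["width"])
e=grab("scene"); d=grab("top")
for n,i in(("top",d),("scene",e)):
    for w in ([527,-229.4,84],[p[0],p[1],p[2]-12],[p[0]+73*np.cos(s["tool_rot"][2]),p[1]+73*np.sin(s["tool_rot"][2]),p[2]-9]): print(n,w2p(i,w).round(1))
a=cv2.resize(d["img"][150:250,395:495],(400,400),interpolation=cv2.INTER_CUBIC); b=cv2.resize(e["img"][80:180,220:320],(400,400),interpolation=cv2.INTER_CUBIC)
cv2.imwrite("pics/pre3.png",np.hstack([a,b])[...,::-1])
E
```

```text
[ 396.47076038 -257.53943859  101.31368539] [-1.79888699e+02  1.39254727e-01  1.30665210e+01] [ 0.21244464  0.50220614 -2.08945017] 19.958948325580263
top [445.4 196.4]
top [458.  244.2]
top [451.4 217.8]
scene [258.3 126.3]
scene [291.7 107.9]
scene [273.9 116.2]
```

View pics/pre3.png

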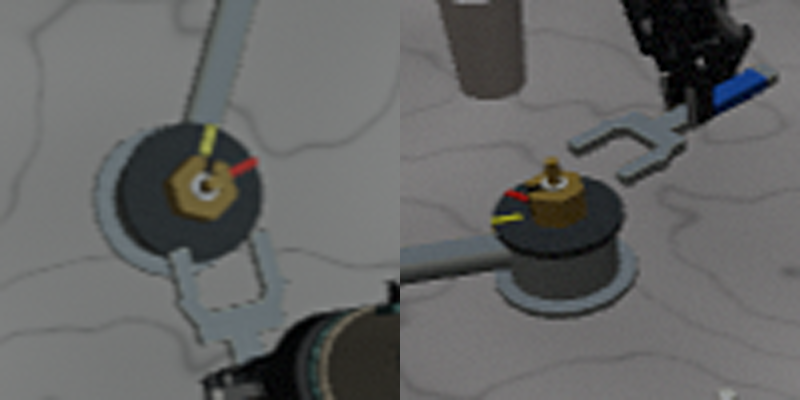

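The scene crop shows the held spanner level, above the flange, its open jaw aimed at the nut. In the top crop the prongs are at (180,265) and (262,240) with the nut at (203,187). Next I measure the jaw axis against the nut.

```bash
cat >> h.py <<'E'
def jaw(d,ztop,yaw,p,show=False):
    """spanner head silhouette -> jaw centre line: pixels on plane ztop, in the tool-aligned frame about TCP"""
    W=cloud(d); z=W[...,2]; V=d["img"].max(-1)
    m=(abs(z-ztop)<9)&(V>70); v,u=np.nonzero(m); q=np.array([ray_z(d,a,b,ztop)[:2] for a,b in zip(u,v)])-p[:2]
    c,s=np.cos(yaw),np.sin(yaw); q=q@np.array([[c,-s],[s,c]]); k=(q[:,0]>20)&(q[:,0]<102)&(abs(q[:,1])<45); q=q[k]
    pr=q[(q[:,0]>60)&(q[:,0]<90)]   # prongs
    L,R=pr[pr[:,1]>0],pr[pr[:,1]<0]
    fit=lambda a: np.polyfit(a[:,0],a[:,1],1)
    fl,fr=fit(L),fit(R); st=q[(q[:,0]<32)]
    return dict(n=len(q),xmax=np.percentile(q[:,0],[95,98,100]).round(1),mid60=round((np.polyval(fl,73)+np.polyval(fr,73))/2,2),slopeL=np.degrees(fl[0]).round(2),slopeR=np.degrees(fr[0]).round(2),stem=st[:,1].mean().round(2) if len(st) else None,gap=round(np.polyval(fl,73)-np.polyval(fr,73),1),z=np.median(z[m][k]).round(1))
E
python3 - <<'E'
from h import *
s=sensors.read_state(); p=s["eef_pos"]; y=s["tool_rot"][2]
for n in("top","scene"):
    d=grab(n)
    for zt in (92,): print(n,jaw(d,zt,y,p))
C=np.array([527,-229.4]); d=grab("top"); print(nutlook(d,C),marks(d,C)); c,sn=np.cos(y),np.sin(y); print("nut in tool",(C-p[:2])@np.array([[c,-sn],[sn,c]]))
E
```

```text
top {'n': 412, 'xmax': array([90.4, 93. , 95.1]), 'mid60': np.float64(0.21), 'slopeL': np.float64(-0.8), 'slopeR': np.float64(-0.62), 'stem': np.float64(-0.09), 'gap': np.float64(56.8), 'z': np.float64(93.3)}
scene {'n': 165, 'xmax': array([89. , 92.5, 96.9]), 'mid60': np.float64(-1.13), 'slopeL': np.float64(1.81), 'slopeR': np.float64(5.83), 'stem': np.float64(-0.59), 'gap': np.float64(56.6), 'z': np.float64(94.3)}
(np.float64(-17.913637632431573), np.float32(53.99531), np.float32(99.15415)) [(23, np.float64(-18.17407843045227), np.float64(39.34112082835169)), (14, np.float64(-63.742655934518254), np.float64(40.944916695274166))]
nut in tool [132.24931079  -1.47592921]
```

{"api": "send_rows", "payload": {
  "series": [
    [10,[0.01,-0.03,-0.15],[0,0,0]],
    [10,[0,0,-0.1],[0,0,0]],
    [10,[0,0,-0.05],[0,0,0]],
    [10,[0,0,0],[0,0,0]],
    [10,[0,0,0],[0,0,0]]
  ]
}}

```text
clock: 12.15
eef_pos: [398.4, -259.8, 83.7]
tool_rot: [-3.142, -0.0, 0.229]
force: [-0.0, 0.2, -2.9]
width: 20.2
gripper_force: 59.2
```

```bash
python3 - <<'E'
from h import *
s=sensors.read_state(); p=s["eef_pos"]; y=s["tool_rot"][2]; print(p,np.degrees(s["tool_rot"]),s["force"])
for n in("top",): print(n,jaw(grab(n),p[2]-9,y,p))
C=np.array([527,-229.4]); c,sn=np.cos(y),np.sin(y); print("nut in tool",(C-p[:2])@np.array([[c,-sn],[sn,c]]))
E
```

```text
[ 398.35167876 -259.75051517   83.72411458] [-1.79998785e+02 -2.11555201e-03  1.30982312e+01] [-0.0160752   0.23151221 -2.94171284]
top {'n': 389, 'xmax': array([89.5, 92.5, 94.5]), 'mid60': np.float64(0.55), 'slopeL': np.float64(0.29), 'slopeR': np.float64(4.02), 'stem': np.float64(0.85), 'gap': np.float64(56.8), 'z': np.float64(74.2)}
nut in tool [132.17934458   0.40644261]
```

{"api": "send_rows", "payload": {
  "series": [
    [10,[0.2,0.046,0],[0,0,0]],
    [10,[0.2,0.046,0],[0,0,0]],
    [10,[0.2,0.046,0],[0,0,0]],
    [10,[0.15,0.035,0],[0,0,0]],
    [10,[0.1,0.024,0],[0,0,0]],
    [10,[0.1,0.023,0],[0,0,0]],
    [10,[0,0,0],[0,0,0]]
  ]
}}

```text
clock: 13.08
eef_pos: [455.7, -246.4, 83.7]
tool_rot: [3.141, -0.0, 0.229]
force: [-0.6, -0.5, -2.0]
width: 19.8
gripper_force: 59.2
```

```bash
python3 - <<'E'
from h import *
s=sensors.read_state(); p=s["eef_pos"]; y=s["tool_rot"][2]; print(p,np.degrees(s["tool_rot"]),s["force"],s["torque"])
C=np.array([527,-229.4]); c,sn=np.cos(y),np.sin(y); print("nut in tool",(C-p[:2])@np.array([[c,-sn],[sn,c]]))
d=grab("top"); e=grab("scene"); print(nutlook(d,C),marks(d,C),nutlook(e,C))
a=cv2.resize(d["img"][160:230,410:480],(400,400),interpolation=cv2.INTER_CUBIC); b=cv2.resize(e["img"][90:160,225:295],(400,400),interpolation=cv2.INTER_CUBIC)
cv2.imwrite("pics/fit.png",np.hstack([a,b])[...,::-1])
E
```

```text
[ 455.73413073 -246.41116971   83.70921077] [ 1.79994099e+02 -1.61488200e-02  1.31207988e+01] [-0.57652029 -0.49511261 -2.04649727] [ 0.00495685  0.04318214 -0.04937654]
nut in tool [73.26699399  0.38937162]
(np.float64(-17.804779087807162), np.float32(54.902344), np.float32(100.40933)) [(23, np.float64(-18.17407843045227), np.float64(39.34112082835169)), (6, np.float64(-63.43928741973764), np.float64(46.116943755142195))] (np.float64(-21.069624124627353), np.float32(27.7833), np.float32(85.50679))
```

View pics/fit.png

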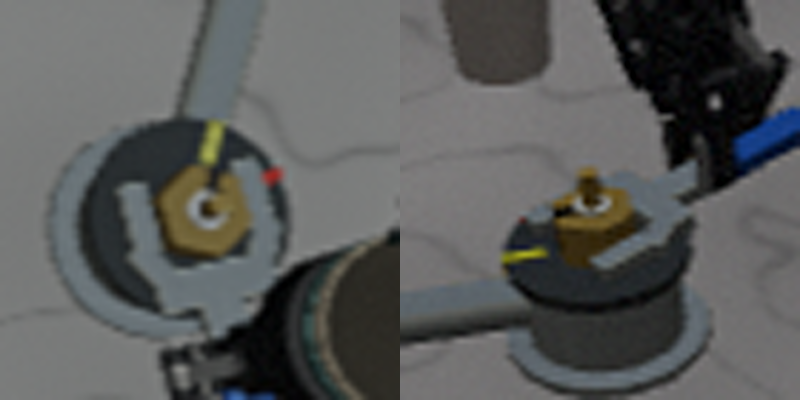

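The jaw surrounds the nut in both crops: top nut (203,210) between prongs (140,230) and (262,215). The black line is still at yellow. Next I compute arc increments about the nut axis.

```bash
python3 - <<'E'
import numpy as np
a=np.radians(193.1-np.arange(0,70,5)); P=73.3*np.c_[np.cos(a),np.sin(a)]; print((np.diff(P,axis=0)/60).round(3).tolist())
E
```

```text
[[-0.02, 0.105], [-0.01, 0.106], [-0.001, 0.107], [0.008, 0.106], [0.017, 0.105], [0.027, 0.103], [0.035, 0.101], [0.044, 0.097], [0.052, 0.093], [0.06, 0.088], [0.068, 0.082], [0.075, 0.076], [0.081, 0.069]]
```

{"api": "send_rows", "payload": {
  "series": [
    [10,[-0.02,0.105,0],[0,0,-1]],
    [10,[-0.01,0.106,0],[0,0,-1]],
    [10,[-0.001,0.107,0],[0,0,-1]],
    [10,[0.008,0.106,0],[0,0,-1]],
    [10,[0.017,0.105,0],[0,0,-1]],
    [10,[0.027,0.103,0],[0,0,-1]],
    [10,[0.035,0.101,0],[0,0,-1]],
    [10,[0,0,0],[0,0,0]]
  ]
}}

```text
clock: 14.18
eef_pos: [457.9, -202.0, 83.6]
tool_rot: [-3.141, 0.002, -0.381]
force: [-0.8, 1.0, -1.1]
width: 19.7
gripper_force: 59.2
```

```bash
cat > m.py <<'E'
from h import *
s=sensors.read_state(); p=s["eef_pos"]; y=s["tool_rot"][2]; print(p,np.degrees(s["tool_rot"]),s["force"],s["torque"],s["width"])
C=np.array([527,-229.4]); c,sn=np.cos(y),np.sin(y); print("nut in tool",(C-p[:2])@np.array([[c,-sn],[sn,c]]))
d=grab("top"); e=grab("scene"); print(nutlook(d,C),marks(d,C),nutlook(e,C),marks(e,C))
E
python3 m.py
```

```text
[ 457.90888787 -201.96897527   83.58528699] [-1.79994303e+02  9.79304837e-02 -2.18341415e+01] [-0.83400384  0.95163272 -1.1014603 ] [0.31816977 0.18439535 0.01059988] 19.69078342462883
nut in tool [74.3369929   0.23319513]
(np.float64(-39.80567514488658), np.float32(57.525585), np.float32(102.16953)) [(22, np.float64(-18.466545730052992), np.float64(38.923638098856536)), (13, np.float64(-63.6177525473073), np.float64(41.59263447061649))] (np.float64(-109.66209617024737), np.float32(39.361134), np.float32(85.21104)) [(15, np.float64(-21.708045139098736), np.float64(40.36766662691347)), (10, np.float64(-62.50553106668073), np.float64(31.80601874610761))]
```

{"api": "send_rows", "payload": {
  "series": [
    [10,[0.044,0.097,0],[0,0,-1]],
    [10,[0.052,0.093,0],[0,0,-1]],
    [10,[0.06,0.088,0],[0,0,-1]],
    [10,[0,0,0],[0,0,0]],
    [10,[0,0,0],[0,0,0]]
  ]
}}

```text
clock: 14.9
eef_pos: [467.5, -185.4, 83.6]
tool_rot: [-3.141, 0.002, -0.642]
force: [-1.4, 3.8, -1.9]
width: 19.8
gripper_force: 59.3
```

```bash
python3 m.py; python3 - <<'E'
from h import *
d=grab("top"); e=grab("scene")
a=cv2.resize(d["img"][165:225,415:475],(400,400),interpolation=cv2.INTER_CUBIC); b=cv2.resize(e["img"][95:155,228:288],(400,400),interpolation=cv2.INTER_CUBIC)
cv2.imwrite("pics/t3.png",np.hstack([a,b])[...,::-1])
E
```

```text
[ 467.48599374 -185.36071576   83.60367875] [-1.79975195e+02  9.23237362e-02 -3.67873197e+01] [-1.42114224  3.76154085 -1.94987318] [0.71689074 0.32795952 0.07881925] 19.77351304954322
nut in tool [74.0353861   0.37027278]
(np.float64(-112.14931732751106), np.float32(39.67637), np.float32(84.31191)) [(24, np.float64(-19.714557090418346), np.float64(38.515268416700685)), (7, np.float64(-62.18329511883036), np.float64(25.80347448094741))] (np.float64(-109.97910199525941), np.float32(38.515038), np.float32(85.27446)) [(14, np.float64(-22.438603527622877), np.float64(39.74843289214395)), (7, np.float64(-66.21946447049967), np.float64(42.26583999084682))]
```

View pics/t3.png

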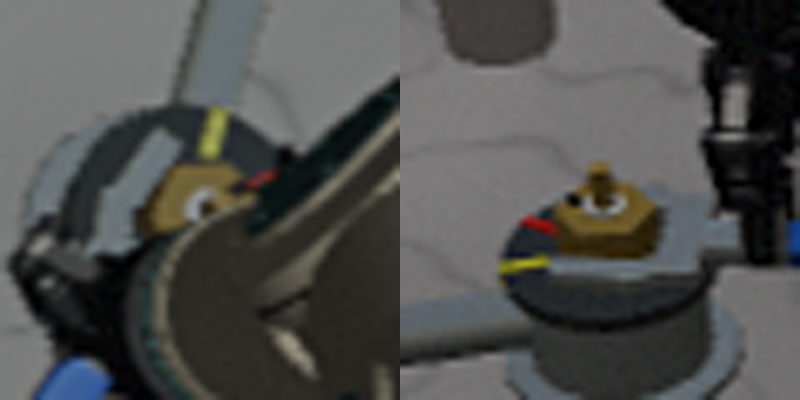

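The top crop shows the black line near (240,188), close to red at (262,180). The scene crop shows it at (575,198), red at (540,225). I've used all my picture views, so from here I measure numerically.

```bash
cat > prof.py <<'E'
from h import *
def prof(d,C,z,r0,r1,a0=-95,a1=-5,st=3):
    g=d["img"].astype(np.float32); th=np.radians(np.arange(a0,a1+1,st)); rr=np.arange(r0,r1+.1,1)
    P=np.array([[w2p(d,[C[0]+r*np.cos(t),C[1]+r*np.sin(t),z]) for t in th] for r in rr]).astype(np.float32)
    return cv2.remap(g,P[...,0],P[...,1],cv2.INTER_LINEAR).mean(0)
if __name__=="__main__":
    C=np.array([527,-229.4]); A=np.arange(-95,-4,3); print("ang  ",A.tolist())
    for n in("top","scene"):
        d=grab(n)
        for nm,z,r0,r1 in(("nut",84,11,18),("flange",60,34,46)):
            p=prof(d,C,z,r0,r1); print(n,nm,"V",p.max(1).astype(int).tolist()); 
            if nm=="flange": print("   R-G",(p[:,0]-p[:,1]).astype(int).tolist())
E
python3 prof.py
```

```text
ang   [-95, -92, -89, -86, -83, -80, -77, -74, -71, -68, -65, -62, -59, -56, -53, -50, -47, -44, -41, -38, -35, -32, -29, -26, -23, -20, -17, -14, -11, -8, -5]
top nut V [44, 49, 54, 60, 70, 82, 93, 101, 101, 97, 91, 82, 74, 68, 65, 67, 71, 80, 90, 99, 105, 110, 112, 113, 114, 114, 114, 114, 114, 114, 113]
top flange V [62, 61, 53, 41, 29, 22, 21, 21, 20, 19, 34, 70, 72, 51, 50, 50, 50, 50, 49, 49, 49, 49, 49, 69, 115, 148, 149, 118, 74, 47, 48]
   R-G [1, 1, -1, -5, -7, -9, -9, -8, -10, -7, 10, 37, 31, 5, -5, -6, -6, -5, -5, -5, -5, -5, -5, -5, -5, -5, -4, -4, -4, -4, -5]
scene nut V [75, 88, 98, 105, 107, 105, 99, 89, 79, 69, 61, 55, 52, 55, 62, 71, 81, 90, 100, 107, 107, 107, 106, 106, 105, 105, 104, 103, 102, 101, 101]
scene flange V [93, 99, 105, 104, 94, 76, 60, 67, 95, 118, 108, 79, 50, 42, 43, 42, 43, 43, 43, 42, 42, 42, 79, 122, 142, 113, 79, 53, 40, 42, 42]
   R-G [13, 17, 18, 18, 15, 11, 11, 31, 67, 97, 88, 53, 16, -2, -7, -6, -4, -3, -3, -3, -4, -4, -4, -3, -2, 0, 0, -1, -3, -5, -4]
```

{"api": "send_rows", "payload": {
  "series": [
    [10,[0.068,0.082,0],[0,0,-1]],
    [10,[0.03,0.03,0],[0,0,-0.4]],
    [10,[0,0,0],[0,0,0]],
    [10,[0,0,0],[0,0,0]]
  ]
}}

```text
clock: 15.7
eef_pos: [473.4, -178.7, 83.6]
tool_rot: [3.141, 0.001, -0.765]
force: [-2.8, 4.9, -2.3]
width: 20.2
gripper_force: 59.4
```

```bash
python3 m.py|head -2;python3 prof.py
```

```text
[ 473.40310056 -178.73618394   83.61924446] [ 1.79993252e+02  7.58779222e-02 -4.38215622e+01] [-2.82541422  4.86854054 -2.25043167] [1.05442593 0.67100948 0.23436311] 20.207069223330492
nut in tool [73.75052029  0.55735536]
ang   [-95, -92, -89, -86, -83, -80, -77, -74, -71, -68, -65, -62, -59, -56, -53, -50, -47, -44, -41, -38, -35, -32, -29, -26, -23, -20, -17, -14, -11, -8, -5]
top nut V [53, 54, 55, 55, 53, 48, 44, 37, 32, 29, 29, 31, 33, 36, 38, 42, 47, 54, 65, 75, 83, 89, 96, 100, 104, 106, 108, 109, 110, 111, 110]
top flange V [81, 78, 74, 64, 51, 45, 47, 57, 76, 82, 57, 32, 21, 19, 20, 25, 34, 43, 48, 49, 49, 49, 48, 68, 114, 147, 148, 117, 73, 47, 50]
   R-G [3, 3, 3, 2, 1, 2, 2, 2, 3, 2, -2, -8, -10, -9, -8, -7, -4, -4, -5, -6, -5, -5, -5, -5, -5, -5, -5, -4, -4, -4, -5]
scene nut V [69, 78, 85, 89, 90, 87, 82, 76, 72, 71, 73, 76, 81, 87, 92, 95, 99, 101, 104, 105, 105, 105, 104, 104, 104, 103, 103, 103, 103, 103, 104]
scene flange V [99, 103, 105, 104, 93, 73, 58, 68, 101, 125, 112, 79, 48, 41, 41, 42, 43, 43, 43, 42, 41, 41, 78, 121, 141, 113, 80, 55, 42, 43, 43]
   R-G [14, 18, 18, 18, 15, 10, 10, 31, 71, 103, 93, 55, 15, -2, -6, -5, -4, -4, -3, -3, -4, -4, -4, -3, -2, 0, 0, 0, -2, -2, -3]
```

{"api": "send_rows", "payload": {
  "series": [
    [10,[-0.03,-0.03,0],[0,0,0.4]],
    [10,[-0.068,-0.082,0],[0,0,1]],
    [10,[-0.036,-0.053,0],[0,0,0.6]],
    [10,[0,0,0],[0,0,0]],
    [10,[-0.2,0.134,0],[0,0,0]],
    [10,[-0.3,0.2,0],[0,0,0]],
    [10,[-0.33,0.222,0],[0,0,0]],
    [10,[0,0.1,0.5],[0,0,0]]
  ]
}}

```text
clock: 16.9
eef_pos: [412.7, -148.7, 112.9]
tool_rot: [3.14, 0.005, -0.594]
force: [0.3, -0.4, -2.1]
width: 20.2
gripper_force: 59.3
```

{"api": "send_rows", "payload": {
  "series": [
    [10,[0,0.6,0.5],[0,0,0]],
    [10,[0,0.8,0],[0,0,0]],
    [10,[0,0.6,0],[0,0,0]],
    [10,[0,0,0],[0,0,0]]
  ]
}}

```text
clock: 17.4
eef_pos: [415.9, -26.8, 143.9]
tool_rot: [-3.14, -0.0, -0.587]
force: [-0.9, 0.1, -2.0]
width: 20.1
gripper_force: 59.4
```

```bash
python3 m.py;python3 prof.py
```

```text
[415.94593764 -26.84848116 143.891235  ] [-1.79932993e+02 -2.44064202e-02 -3.36042918e+01] [-0.85900831  0.1167605  -2.0183893 ] [-0.00085708  0.02038759 -0.017727  ] 20.054163482395616
nut in tool [ 204.59761953 -107.2377575 ]
(np.float64(-61.11800537810986), np.float32(72.94277), np.float32(100.474075)) [(23, np.float64(-18.17407843045227), np.float64(39.34112082835169)), (16, np.float64(-63.508103465854276), np.float64(39.65831362553831))] (np.float64(-109.79527590045697), np.float32(39.925), np.float32(86.2814)) [(14, np.float64(-22.438603527622877), np.float64(39.74843289214395)), (8, np.float64(-66.50708375016691), np.float64(41.278226476127216))]
ang   [-95, -92, -89, -86, -83, -80, -77, -74, -71, -68, -65, -62, -59, -56, -53, -50, -47, -44, -41, -38, -35, -32, -29, -26, -23, -20, -17, -14, -11, -8, -5]
top nut V [110, 112, 114, 116, 116, 112, 108, 101, 92, 82, 74, 73, 74, 77, 82, 88, 95, 101, 105, 108, 110, 111, 112, 112, 113, 113, 113, 113, 113, 113, 113]
top flange V [47, 48, 48, 49, 49, 49, 49, 49, 53, 93, 133, 144, 105, 56, 49, 49, 49, 49, 49, 49, 49, 48, 48, 69, 115, 147, 149, 118, 74, 48, 48]
   R-G [-4, -5, -5, -5, -5, -5, -7, -7, 6, 47, 87, 96, 57, 9, -8, -8, -6, -5, -5, -5, -5, -5, -5, -5, -5, -5, -5, -4, -4, -5, -5]
scene nut V [69, 78, 85, 90, 92, 90, 86, 80, 77, 75, 76, 79, 83, 88, 93, 96, 99, 102, 105, 106, 106, 105, 105, 104, 104, 103, 103, 103, 103, 103, 104]
scene flange V [100, 102, 105, 105, 93, 72, 56, 67, 100, 125, 112, 80, 49, 41, 43, 42, 41, 41, 42, 42, 42, 41, 79, 122, 142, 113, 80, 53, 40, 42, 43]
   R-G [13, 17, 18, 18, 16, 10, 10, 31, 73, 105, 94, 56, 16, -1, -6, -5, -4, -4, -4, -4, -4, -4, -4, -3, -2, 0, 0, 0, -2, -4, -4]
```

```bash
cat > hexfit.py <<'E'
from h import *
from scipy.optimize import minimize
S=8
def model(d,cx,cy,phi,b):
    T=np.zeros(((b[3]-b[1])*S,(b[2]-b[0])*S),np.uint8)
    a=np.radians(phi+30+60*np.arange(6)); hx=np.c_[cx+23.09*np.cos(a),cy+23.09*np.sin(a)]
    P=[w2p(d,[*q,z]) for q in hx for z in(60,84)]
    a=np.radians(np.arange(0,360,15)); st=[w2p(d,[cx+5.5*np.cos(t),cy+5.5*np.sin(t),z]) for t in a for z in(84,106)]
    for pts in(P,st):
        q=((np.array(pts)-[b[0],b[1]]+.5)*S-.5); h=cv2.convexHull(q.astype(np.float32)); cv2.fillConvexPoly(T,np.round(h*16).astype(np.int32),255,shift=4)
    return cv2.resize(T,None,fx=1/S,fy=1/S,interpolation=cv2.INTER_AREA)/255.
for n in("top","scene"):
    d=grab(n); c=w2p(d,[527,-229.4,75]).astype(int); b=(c[0]-16,c[1]-18,c[0]+17,c[1]+16)
    im=d["img"][b[1]:b[3],b[0]:b[2]].astype(float); rb=im[...,0]-im[...,2]
    M0=model(d,527,-229.4,-2,b); ref=np.median(rb[M0>.99]); bg=np.median(rb[M0<.01]); soft=np.clip((rb-bg)/(ref-bg)/.6,0,1); 
    core=cv2.erode((M0>.5).astype(np.uint8),np.ones((5,5)))>0; soft[core]=1
    ring=cv2.dilate((M0>.3).astype(np.uint8),np.ones((5,5)))>0
    u,v=np.meshgrid(np.arange(b[0],b[2]),np.arange(b[1],b[3])); X=np.array([[ray_z(d,x,y,84)[:2]-[527,-229.4] for x in range(b[0],b[2])] for y in range(b[1],b[3])])
    ang=np.degrees(np.arctan2(X[...,1],X[...,0])); use=ring&~(abs(ang+63)<18)
    f=lambda p:(((model(d,p[0],p[1],p[2],b)-soft)**2)[use]).sum()
    best=min((minimize(f,[527,-229.4,p0],method="Nelder-Mead",options=dict(initial_simplex=[[527,-229.4,p0],[528.5,-229.4,p0],[527,-228,p0],[527,-229.4,p0+5]])) for p0 in(-10,-4,2,8)),key=lambda r:r.fun)
    C=best.x[:2]; print(n,best.x.round(2),"line",best.x[2]-60,best.fun,"|",[nutlook(d,C)[0].round(1)],marks(d,C)[0][1:],marks(d,C)[1][1:])
    from prof import prof
    p=prof(d,C,84,11,18,-90,-35,1).max(1); print("dip",-90+p.argmin(), "centroid",((np.arange(-90,-34)*np.clip(95-p,0,None))[10:50].sum()/np.clip(95-p,0,None)[10:50].sum()).round(1))
    fl=prof(d,C,60,34,46,-85,-5,1); r=np.clip(fl[:,0]-fl[:,1]-10,0,None); print("red",(np.arange(-85,-4)*r)[10:].sum()/r[10:].sum())
E
python3 hexfit.py
```

```text
top [ 527.66 -231.13   -2.42] line -62.42284420338975 7.867727998149437 | [np.float64(-60.6)] (np.float64(-16.0476994296676), np.float64(39.119885673658466)) (np.float64(-63.22993936279744), np.float64(38.4607948314749))
dip -61 centroid -60.2
red -62.91816362385158
scene [ 526.13 -232.27    0.81] line -59.185244769734894 9.033771818404947 | [np.float64(-112.5)] (np.float64(-18.113823938718255), np.float64(39.574055214676136)) (np.float64(-63.213188193501736), np.float64(40.11633048508185))
dip -65 centroid -63.3
red -64.17252396552989
```

By several estimates the line is 1–2° short of the middle of the red mark, about 0.03 rad and not past it. I accept this. Now I return the spanner to its original place on the mat.

{"api": "send_rows", "payload": {
  "series": [
    [10,[0.26,0.48,0],[0,0,0.85]],
    [10,[0.26,0.48,0],[0,0,0.85]],
    [10,[0.26,0.48,0],[0,0,0.85]],
    [10,[0.26,0.48,0],[0,0,0.85]],
    [10,[0.26,0.48,0],[0,0,0.85]],
    [10,[0.26,0.48,0],[0,0,0.85]],
    [10,[0.25,0.47,-0.5],[0,0,0.84]],
    [10,[0,0,-0.5],[0,0,0]]
  ]
}}

```text
clock: 18.7
eef_pos: [526.6, 173.8, 83.0]
tool_rot: [-3.139, -0.003, -0.071]
force: [-0.4, -0.6, -2.5]
width: 19.8
gripper_force: 59.5
```

{"api": "send_rows", "payload": {
  "series": [
    [10,[0,0,-0.4],[0,0,0]],
    [10,[0,0,-0.2],[0,0,0]],
    [10,[0,0,-0.1],[0,0,0]],
    [10,[0,0,0],[0,0,0]],
    [10,[0,0,0],[0,0,0]]
  ]
}}

```text
clock: 19.32
eef_pos: [525.3, 171.4, 42.5]
tool_rot: [-3.141, -0.001, -0.073]
force: [0.3, 0.5, -2.2]
width: 19.9
gripper_force: 59.5
```

```bash
python3 - <<'E'
from h import *
s=sensors.read_state(); print(s["eef_pos"],np.degrees(s["tool_rot"]),s["force"],s["torque"],s["width"])
d=grab("scene"); print(jaw(d,s["eef_pos"][2]-9,s["tool_rot"][2],s["eef_pos"]))
E
```

```text
[525.31425362 171.40342563  42.51652877] [-1.79966197e+02 -8.26453994e-02 -4.20673182e+00] [ 0.2686349   0.51962967 -2.16794453] [0.01499752 0.06456717 0.01945222] 19.91749333146625
{'n': 356, 'xmax': array([90.1, 93.2, 95.4]), 'mid60': np.float64(0.6), 'slopeL': np.float64(-3.13), 'slopeR': np.float64(2.36), 'stem': np.float64(1.21), 'gap': np.float64(57.6), 'z': np.float64(34.2)}
```

{"api": "send_rows", "payload": {
  "series": [
    [10,[0,0,-0.15],[0,0,0]],
    [10,[0,0,-0.1],[0,0,0]],
    [10,[0,0,-0.03],[0,0,0]],
    [10,[0,0,0],[0,0,0]],
    [35,[0,0,0],[0,0,0]],
    [60,[0,0,0],[0,0,0]],
    [85,[0,0,0],[0,0,0]],
    [85,[0,0,0],[0,0,0]]
  ]
}}

```text
clock: 20.38
eef_pos: [524.8, 171.3, 24.9]
tool_rot: [-3.142, -0.0, -0.073]
force: [-0.4, 0.1, -1.0]
width: 84.8
gripper_force: 0.0
```

{"api": "send_rows", "payload": {
  "series": [
    [85,[0,0,0.4],[0,0,0]],
    [85,[0,0,0.8],[0,0,0]],
    [85,[-0.3,0,0.9],[0,0,0]],
    [85,[-0.5,-0.8,0.5],[0,0,0]],
    [85,[-0.5,-1,0],[0,0,0]],
    [85,[0,-1,0],[0,0,0]],
    [85,[0,-0.8,0],[0,0,0]],
    [85,[0,0,0],[0,0,0]]
  ]
}}

```text
clock: 21.38
eef_pos: [449.3, -43.8, 180.7]
tool_rot: [3.14, -0.001, -0.082]
force: [-0.1, 0.4, -0.6]
width: 84.9
gripper_force: 0.0
```

```bash
cat > fin.py <<'E'
from h import *
s=sensors.read_state(); print(s["clock"],s["eef_pos"])
d=grab("top"); W=cloud(d); z=W[...,2]; hsv=cv2.cvtColor(d["img"],cv2.COLOR_RGB2HSV).astype(int); H,S,V=hsv[...,0],hsv[...,1],hsv[...,2]
inm=(abs(W[...,0]-528)<115)&(abs(W[...,1]-171)<60); q=np.array([ray_z(d,u,v,16)[:2] for v,u in np.argwhere(inm&((V>80)|((H>95)&(H<125)&(S>120)))&(z>5))])
print("spanner px",len(q),q.min(0),q.max(0)); h=q[q[:,0]<515]; l=cv2.fitLine(h.astype(np.float32),cv2.DIST_HUBER,0,.01,.01).ravel(); print(l, np.percentile(z[inm&(V>80)],[10,50,90,97]))
ax=l[:2]*np.sign(l[0]); t=(q-l[2:])@ax; print(t.min(),t.max())
E
python3 fin.py; python3 hexfit.py
```

```text
21.375 [449.30919401 -43.84089498 180.65790174]
spanner px 609 [435.35226918 128.72050883] [618.67551524 202.63202069]
[ 9.9576014e-01 -9.1988005e-02  4.7503455e+02  1.7280722e+02] [12.39536927 15.76761086 18.83908037 20.03624754]
-40.620511629637726 144.4867235668107
top [ 522.34 -222.43    1.97] line -58.02858643047304 85.47885350218519 | [np.float64(-6.7)] (np.float64(-25.521693501292255), np.float64(42.62203610294373)) (np.float64(-62.72813793443229), np.float64(46.68042915397996))
dip -35 centroid nan
red -61.84572196260721
scene [ 526.07 -232.33    0.65] line -59.34874760529762 9.602966438435676 | [np.float64(-112.1)] (np.float64(-17.336647323074274), np.float64(40.266616470118976)) (np.float64(-62.858266802816715), np.float64(41.09320946600529))
dip -64 centroid -62.8
red -64.05628411162878hexfit.py:24: RuntimeWarning: invalid value encountered in scalar divide
  p=prof(d,C,84,11,18,-90,-35,1).max(1); print("dip",-90+p.argmin(), "centroid",((np.arange(-90,-34)*np.clip(95-p,0,None))[10:50].sum()/np.clip(95-p,0,None)[10:50].sum()).round(1))
```

```bash
python3 -c "
from cell import ctrl
print(ctrl.finish_job())"
```

```text
the job is handed in; nothing more can be done
None
```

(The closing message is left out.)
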